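# Clamp the load cell with the torque knob

## Task

Slide the round steel load cell along its guide rails, round the corner and fully home against the end stop, without lifting it off the plate. Then turn the black torque knob clockwise (seen from above) by its crank until the jaw holds the load cell against the anvil and the knob clicks past its detent: exactly one click, not two, and none before the load cell is clamped. Leave the loose nut, coupling and wrench where they are.

Things in the scene. Friction and masses are not known exactly. Their poses are not given: they have to be found in the camera images.
- fixture: Fixed dark grey clamp fixture. Origin: plate underside, middle of the clamping station; its axes are used throughout (mm; heights above the bench). Plate 8 thick, x -60..160, y -225..185. In the station (x -28..26) the guide's side rails give way to the anvil (-y side) and the moving jaw (+y side). Grey gear housing under the knob: x -50..50, y 75..160, 26 high.
- guide_corner (a point): Centre of the guide's bend, at (45, -55), axes as fixture. The guide: a channel 62 mm wide between rails 8 mm thick, tops 23 mm above the bench. Its centre line runs along +y at x = 100 from y = -215 to -55, bends a quarter circle of radius 55 mm about this point to (45, 0), then runs along -x to the station at (0, 0) (fixture's frame). Smooth (friction 0.3), but a push not along the bend wedges the load cell.
- end_stop (a point): Middle of the face of the dark end stop, at x = -28 mm in the fixture's frame, axes as fixture. The stop is 62 mm wide, its top 32 mm above the bench; a load cell that is home touches it, its centre 28 mm from this face along +x.
- load_cell: The load cell: a loose plain steel puck, diameter 56 mm, 34 mm high, with a dark step (diameter 42, to 39 mm) and a small button (diameter 18, to 46 mm) on top; 0.35 to 0.7 kg. Origin: centre of its underside, z up. It starts standing on the plate in the straight part of the guide before the corner.
- anvil_face (a point): Centre of the flat steel anvil face (36 mm wide, 24 mm high) that the load cell is clamped against, axes as fixture, load cell on its +y side. Set by hand beforehand: it stands anywhere from y = -30 to -42 mm in the fixture's frame and stays there.
- jaw_face (a point): Centre of the flat steel face (40 mm wide, 26 mm high, top 36 mm above the bench) of the moving jaw, axes as fixture. It starts at y = 34 mm in the fixture's frame and moves along -y with light drag, 15 mm per rad of clockwise turn of the knob's shaft, 27 mm at most, until it presses the load cell against the anvil.
- knob_axis (a point): Point on the torque knob's upright axis, on top of its hub (diameter 38 mm), at (0, 110, 45) mm in the fixture's frame, axes as fixture.
- knob_peg (a point): Black upright peg, diameter 14 mm, on the end of the knob's crank arm, 65 mm from its axis. The point is on the peg's centre line 66 mm above the bench; the peg is free from 46 to 85 mm above the bench; the arm below is 14 mm wide. x points outward along the arm, z up; at the start x lies 80 degrees anticlockwise of the fixture's x. Push the peg clockwise to turn the knob.
- knob (a joint): Angle (rad, clockwise +) of the knob past its shaft's steel collar. Near 0 while both turn together. Once the jaw is tight the shaft stops; pushing on, resistance peaks at 0.35 Nm (5.5 N at the peg) near 0.13 rad, is gone at 0.25, and the knob snaps on to rest at 0.5: one click. An equal second click would pass at 0.75 and rest at 1.0.
- dome_nut: Bystander: loose steel dome nut, 34 mm in diameter and 34 mm high, standing on the fixture's plate inside the bend of the guide. Origin: centre of its underside.
- coupling: Bystander: loose brass and steel hose coupling, 28 mm in diameter and 46 mm high, standing on the far side of the fixture's plate beyond the knob. Origin: centre of its underside.
- wrench: Bystander: steel wrench lying on the bench beside the -y end of the fixture, 166 mm long. Origin: on its underside, near its middle.
Not all that is in view belongs to the job. What is shaped like the load_cell but pink is not meant.

How it is judged:
By the outcome, as a careful person would: the job done as asked, in the order asked, and still so for the second after the job is handed in, with the robot touching nothing.
It also fails if it takes over 64 s, if anything falls off the work surface, if the arm or the gripper's body presses on something with over 40 N, if the wrist force passes 120 N, or if a joint passes its speed limit or range.

## Robot

A 6-joint arm with a two-finger parallel gripper is mounted at the origin on the work surface. World frame = base frame: x ahead of the robot, y to its left, z up, the work surface at z = 0. Lengths are in m, angles in degrees, forces in N, time in s.
With the tool pointing down it reaches from about 0.3 to 0.75 m from the base axis. Payload 8.5 kg.
Tool frame: the origin (TCP) lies on the centre line of the jaws, within the pads' length; the fingertips stand 19 mm ahead of it and the grasp point (between the pads) is the TCP; z points along the fingers, x is the direction in which the jaws open and shut, and the axes are right-handed (so a half turn about z gives the same grasp; the last joint's range is limited). The gripper opens to 85 mm and grips with 20 to 120 N. Pads are 22 mm wide; open, the fingers measure 114 mm over their backs; the gripper's body (76 mm by 85 mm) begins 54 mm behind the grasp point. The pads swing forward as they close: fully open they stand 13 mm farther back than shut.
Start: joints at [-87.909, 21.807, 74.336, -0, 83.858, -12.336], TCP at [0.137, -0.533, 0.25] pointing down, gripper open.
Joint ranges: [-178.18, 178.18], [-50.72, 133.34], [12.68, 142.11], [-81.47, 261.47], [9.98, 163.14], [-165.26, 165.26]. Speed limits (degrees/s): [136.94, 136.94, 180, 180, 180, 180].

## Interface

Orientations are given as a 3x3 rotation matrix whose columns are the frame's x, y, z axes.
In Python, from rig import env, cams, order gives the robot as it stands.
- The arm moves only by the tool step_arm, never from a script. Its argument "steps" is a list of rows, each an object with "xyz": the shift along the tool's x, y, z normalised to -1 to 1, where 1 is 0.04 m, a list of three; "turn": the turn, a rotation vector about the tool's x, y, z normalised to -1 to 1, where 1 is 0.08 rad, a list of three; "gripper": the gripper command: -1 is shut, 1 is fully open, values between are in proportion. A call has 1 to 20 rows; each row shifts and turns the commanded pose from where the row before left it, along the tool's axes as they then stand; what a row does not reach is not made up. A row lasts 1/12 s, in which the tool goes at most 41.7 mm and 7.16 degrees, less where a joint would pass 70% of its speed; a pose out of reach is approached as far as the arm can. A call with a number of a shift or a turn outside -1 to 1 is refused whole. A call with a gripper value outside its range is refused whole. The fingers move at their own pace and stop on an object; "squeeze" is the grip in N (left out, the last holds). Time passes only in rows, so rows that do not move let the fingers close. It gives the time, the measured TCP pose, the force and the opening at its end, in the units of the state.
- env.observe(): the state, without advancing time (a new reading comes with each control period).
- cams.get_image(name): name is "scene" or "top" or "wrist"; returns (picture, depth): 400x640x3 uint8, red, green, blue; 400x640 float32, m along the optical axis (not along the pixel's ray), 0 where there is no reading.
- cams.camera_info(name): a dict with "fx", "fy", "cx", "cy" (pixels), "extrinsics" (4x4, takes a point from camera to world coordinates). Camera axes: x right, y down, z forward; pixel columns grow to the right and rows downward; lengths in m; the calibration is good to about 2 mm. A picture is of the moment at which its call begins: read the wrist's pose just before it. camera_info takes no time and is no camera call; for the wrist camera it gives the pose at the moment of the call.
- order.close_job(): hands the job in, once; it reports no verdict.
The state is a dict: "time_s": time; "q": joint angles; "qvel": joint speeds; "joint_efforts": joint torques, N m; "position": TCP position; "tool_rot": TCP orientation; "ft_force": force on the tool from outside, world axes, zero at the start; "wrist_torque": the same for the moment, N m; "grip_width": finger opening in m.
Only numpy, scipy, OpenCV 4.12 (cv2) and the standard library are available. Lean on these libraries where they do the work, as an engineer would, in place of code of your own. Each camera call takes 0.05 s, during which the arm holds its last target. There are 200 camera calls.

## Working session

There is one attempt and no reset: what is moved stays moved. The work goes in short steps, Python scripts to look and compute and a tool call to move; the robot and the scene stay as the last step left them, time stands still between calls to the robot, and variables do not carry over. Pictures are saved under pics/ and viewed, about 8 in all and at most 12, crops included, and the job is handed in when it is done.

Besides the shell and the picture viewer there is one more tool, called after "Request:" as a command line: name --argument value ..., lists and objects as JSON in quotes. step_arm: Moves the arm, as the interface text tells. Scaled input: -1 to 1 covers 0.04 m each way for a shift and 0.08 rad each way for a turn. Its arguments: {"type":"object","properties":{"steps":{"type":"array"},"squeeze":{"type":"number"}},"required":["steps"]}

```bash
mkdir -p pics; python3 - <<'E'
from rig import env,cams,order
import cv2,numpy as np
o=env.observe();print({k:np.round(o[k],3) for k in o})
for n in("scene","top"):
    i,d=cams.get_image(n);cv2.imwrite(f"pics/{n}0.png",i[:,:,::-1]);np.save(f"pics/{n}0.npy",d)
    c=cams.camera_info(n);print(n,c)
E
```

```text
{'time_s': np.float64(0.0), 'q': array([-8.7909e+01,  2.1841e+01,  7.4384e+01,  1.0000e-03,  8.3858e+01,
       -1.2338e+01]), 'qvel': array([-0.026, -0.09 , -0.039, -0.051,  0.087,  0.063]), 'joint_efforts': array([ 0.0000e+00, -4.4847e+01, -2.3128e+01, -0.0000e+00,  5.0000e-03,
        0.0000e+00]), 'position': array([ 0.137, -0.532,  0.25 ]), 'tool_rot': array([[ 0.249, -0.968, -0.   ],
       [-0.968, -0.249,  0.001],
       [-0.001, -0.   , -1.   ]]), 'ft_force': array([ 0.262, -0.25 ,  0.84 ]), 'wrist_torque': array([ 0.019, -0.038, -0.042]), 'grip_width': np.float64(0.085)}
scene {'fx': 406.5900120728577, 'fy': 406.5900120728577, 'cx': 317.63573085619794, 'cy': 202.66635205589097, 'extrinsics': array([[-0.34645165,  0.72346732, -0.59713172,  1.14716184],
       [ 0.93788928,  0.25472425, -0.23554036,  0.19563808],
       [-0.01830183, -0.64164679, -0.76678188,  0.74641156],
       [ 0.        ,  0.        ,  0.        ,  1.        ]])}
top {'fx': 491.22459628592395, 'fy': 491.22459628592395, 'cx': 316.5107469664079, 'cy': 194.0005899362905, 'extrinsics': array([[ 0.01828584, -0.98947723,  0.14352854,  0.47385798],
       [-0.99963634, -0.01524727,  0.02224195, -0.01484622],
       [-0.01981948, -0.14388306, -0.98939621,  1.04297097],
       [ 0.        ,  0.        ,  0.        ,  1.        ]])}
```

View pics/top0.png

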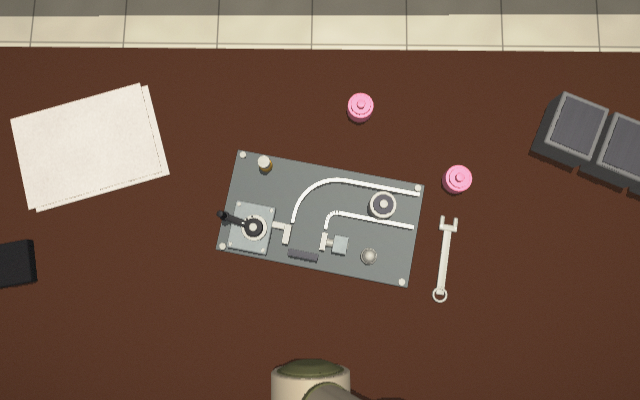

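View pics/scene0.png

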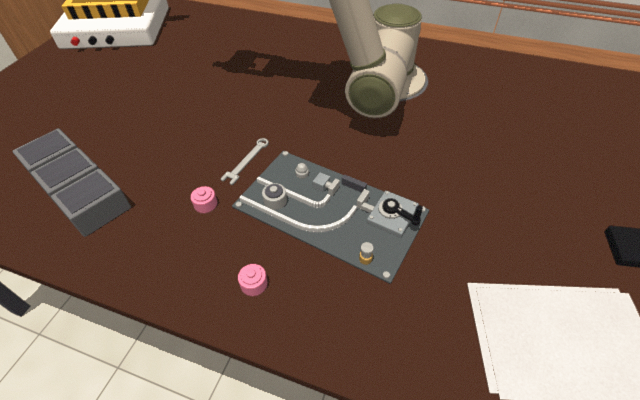

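Candidates: the steel puck with a dark step at top (383,205) lies in the guide and matches. The pink pucks at (360,107) and (458,179) are decoys, and the small steel dome nut is at (369,256). I choose (383,205), and will check it in a crop while fitting the fixture pose.

```bash
cat > h.py <<'E'
from rig import env,cams,order
import cv2,numpy as np
def ray(c,u,v,z):
    E=c["extrinsics"];d=E[:3,:3]@np.array([(u-c["cx"])/c["fx"],(v-c["cy"])/c["fy"],1]);o=E[:3,3]
    return (o+d*(z-o[2])/d[2])[:2]
def proj(c,p):
    E=c["extrinsics"];q=E[:3,:3].T@(np.asarray(p)-E[:3,3]);return np.array([c["fx"]*q[0]/q[2]+c["cx"],c["fy"]*q[1]/q[2]+c["cy"]])
E
python3 - <<'E'
from h import *
import itertools
c=cams.camera_info("top");i=cv2.imread("pics/top0.png")
r=i[:,:,2].astype(int);b=i[:,:,0].astype(int)
m=((b-r>-5)&(b>50)).astype(np.uint8)
n,l,s,ct=cv2.connectedComponentsWithStats(m)
k=l[270,320] or l[180,260]
k=l[200,250] if l[200,250] else k
mm=(l==k).astype(np.uint8);mm=cv2.morphologyEx(mm,cv2.MORPH_CLOSE,np.ones((25,25)))
mm=cv2.morphologyEx(mm,cv2.MORPH_OPEN,np.ones((25,25)))
cn=max(cv2.findContours(mm,0,2)[0],key=cv2.contourArea)
W=np.array([ray(c,*p[0],.008) for p in cn],np.float32)
rc=cv2.minAreaRect(W);print(s[k],rc,cv2.boxPoints(rc))
cv2.imwrite("pics/crop1.png",cv2.resize(np.hstack([i[140:300,205:435],cv2.cvtColor(mm[140:300,205:435]*255,8)]),None,fx=1.7,fy=1.7))
cv2.imwrite("pics/crop2.png",cv2.resize(i[140:300,205:435],None,fx=3.4,fy=3.4,interpolation=2))
B=cv2.boxPoints(rc)
# yaw: long axis = fixture y, toward +y world
e=max(((B[j]-B[(j+1)%4]) for j in range(4)),key=lambda v:np.linalg.norm(v)*(v[1]>0))
y=e/np.linalg.norm(e);x=np.array([y[1],-y[0]]);org=np.array(rc[0])-50/1e3*x+20/1e3*y
print("org",org,"x",x,"y",y)
np.save("fix.npy",np.array([org,x,y]))
f=lambda u,v,z:np.round(np.array([x,y])@(ray(c,u,v,z)-org)*1e3,1)
print("puck",f(383.5,203.5,.054),"hub",f(253,227,.045),"peg",f(223,215,.085),"nut",f(369,256,.03),"coup",f(264,161,.054))
E
```

```text
[  216   151   208   136 16684] ((0.575157642364502, -6.955862045288086e-05), (0.4077581465244293, 0.21783313155174255), 79.87553405761719) [[ 0.4320978  -0.18162775]
 [ 0.64653885 -0.21992001]
 [ 0.7182175   0.18148863]
 [ 0.50377643  0.21978089]]
org [0.52945198 0.02840836] x [ 0.98442817 -0.17578712] y [0.17578712 0.98442817]
puck [  97.  -142.1] hub [  0.  109.1] peg [  9.8 165.7] nut [ -11.5 -134.1] coup [136.9 114.2]
```

View pics/crop2.png

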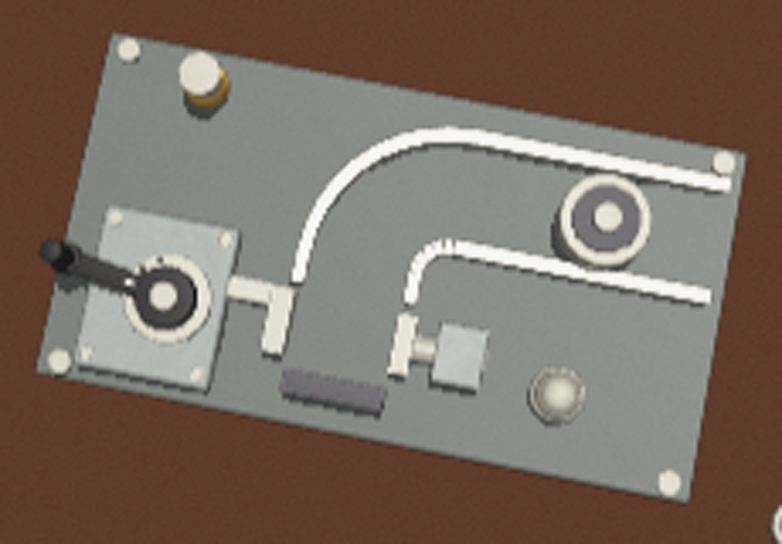

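The crop shows the steel puck between the rails, with its button at top image (383.5,203.8). The plate fits at 408x218 mm against 410x220, and the hub comes out at (0,109), so the pose is good. Moving now.

Request:
step_arm --steps '[{"xyz": [0,0,0],"turn": [0,0,0.892],"gripper": 0},{"xyz": [0,0,0],"turn": [0,0,0.892],"gripper": 0},{"xyz": [0,0,0],"turn": [0,0,0.892],"gripper": 0},{"xyz": [0,0,0],"turn": [0,0,0.892],"gripper": 0},{"xyz": [0,0,0],"turn": [0,0,0.892],"gripper": 0},{"xyz": [0,0,0],"turn": [0,0,0.892],"gripper": 0},{"xyz": [-0.75,-0.6,0],"turn": [0,0,0],"gripper": 0},{"xyz": [-0.75,-0.6,0],"turn": [0,0,0],"gripper": 0},{"xyz": [-0.75,-0.6,0],"turn": [0,0,0],"gripper": 0},{"xyz": [-0.75,-0.6,0],"turn": [0,0,0],"gripper": 0},{"xyz": [-0.75,-0.6,0],"turn": [0,0,0],"gripper": 0},{"xyz": [-0.75,-0.6,0],"turn": [0,0,0],"gripper": 0},{"xyz": [-0.75,-0.6,0],"turn": [0,0,0],"gripper": 0},{"xyz": [-0.75,-0.6,0],"turn": [0,0,0],"gripper": 0},{"xyz": [-0.75,-0.6,0],"turn": [0,0,0],"gripper": 0},{"xyz": [-0.75,-0.6,0],"turn": [0,0,0],"gripper": 0},{"xyz": [-0.75,-0.6,0],"turn": [0,0,0],"gripper": 0},{"xyz": [-0.75,-0.6,0],"turn": [0,0,0],"gripper": 0},{"xyz": [-0.75,-0.6,0],"turn": [0,0,0],"gripper": 0},{"xyz": [-0.75,-0.6,0],"turn": [0,0,0],"gripper": 0}]' --squeeze 20

```text
time_s: 1.77
position: [0.5426, -0.1764, 0.25]
tool_rot: [[-0.175, -0.985, -0.001], [-0.985, 0.175, 0.0], [-0.0, 0.001, -1.0]]
ft_force: [0.3, -1.1, -0.3]
grip_width: 0.0425
```

```bash
python3 - <<'E'
from h import *
c=cams.camera_info("wrist");i,d=cams.get_image("wrist");cv2.imwrite("pics/w1.png",i[:,:,::-1]);np.save("pics/w1.npy",d)
o=env.observe();print(o["position"],o["q"]);org,x,y=np.load("fix.npy")
import pickle;pickle.dump(c,open("pics/w1.pkl","wb"))
for n,p in dict(puck=(97,-142,54),c1=(160,-225,8),c2=(-60,-225,8),bend=(45,-55,8),hub=(0,110,45)).items():
    print(n,proj(c,[*(org+p[0]/1e3*x+p[1]/1e3*y),p[2]/1e3]).round(1))
E
```

```text
[ 0.54618115 -0.17222652  0.24968151] [-29.40809996  24.119802    70.70269235   0.15802613  85.18046526
  70.43641885]
puck [256.9 131.9]
c1 [340.6  67.5]
c2 [336.7 258.3]
bend [190.6 175.1]
hub [ 29.6 222.9]
```

View pics/w1.png

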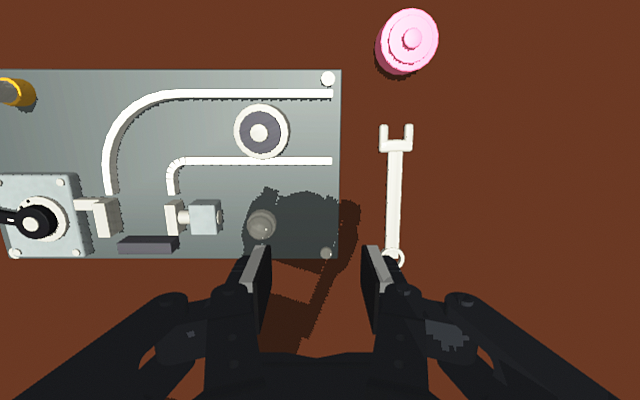

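Wrist view: puck button at (259,132), predicted (257,132); plate corners at (341,69) and (338,259), within 1-1.5 px of prediction. The pose is confirmed.

Request:
step_arm --steps '[{"xyz": [-0.32,-0.29,0.5],"turn": [0,0,0],"gripper": 0},{"xyz": [-0.32,-0.29,0.5],"turn": [0,0,0],"gripper": 0},{"xyz": [-0.32,-0.29,0.5],"turn": [0,0,0],"gripper": 0},{"xyz": [-0.32,-0.29,0.5],"turn": [0,0,0],"gripper": 0},{"xyz": [0,0,0.5],"turn": [0,0,0],"gripper": 0},{"xyz": [0,0,0.5],"turn": [0,0,0],"gripper": 0},{"xyz": [0,0,0],"turn": [0,0,0],"gripper": 0},{"xyz": [0,0,0],"turn": [0,0,0],"gripper": 0},{"xyz": [0,0,0],"turn": [0,0,0],"gripper": 0}]'

```text
time_s: 2.57
position: [0.5965, -0.1362, 0.1315]
tool_rot: [[-0.176, -0.984, 0.001], [-0.984, 0.176, -0.001], [0.0, -0.001, -1.0]]
ft_force: [-0.3, 0.8, -0.7]
grip_width: 0.0426
```

Request:
step_arm --steps '[{"xyz": [-0.17,-0.065,0.4],"turn": [0,0,0],"gripper": 0},{"xyz": [0,0,0.4],"turn": [0,0,0],"gripper": 0},{"xyz": [0,0,0.4],"turn": [0,0,0],"gripper": 0},{"xyz": [0,0,0.39],"turn": [0,0,0],"gripper": 0},{"xyz": [0,0,0],"turn": [0,0,0],"gripper": 0},{"xyz": [0,0,0],"turn": [0,0,0],"gripper": 0}]'

```text
time_s: 3.07
position: [0.6002, -0.1299, 0.0678]
tool_rot: [[-0.176, -0.984, 0.001], [-0.984, 0.176, -0.0], [0.0, -0.001, -1.0]]
ft_force: [-0.4, 0.0, 0.7]
grip_width: 0.0426
```

```bash
python3 - <<'E'
from h import *
i,d=cams.get_image("wrist");cv2.imwrite("pics/w2.png",i[:,:,::-1])
o=env.observe();print(o["position"],o["ft_force"])
E
```

```text
[ 0.60057677 -0.13000952  0.06836087] [ 0.27357621 -0.01317106  0.48071229]
```

View pics/w2.png

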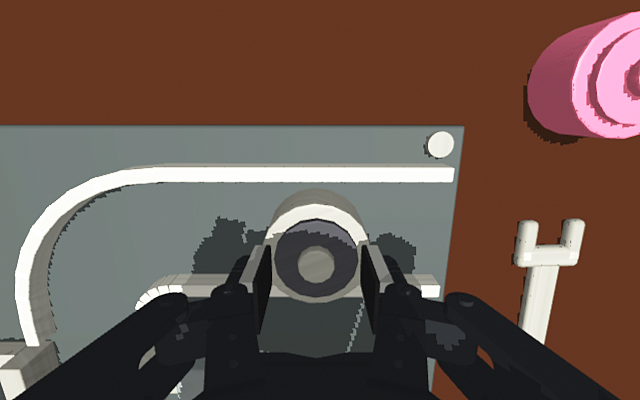

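The button at (316,266) is centred between the pads. Closing.

Request:
step_arm --steps '[{"xyz": [0,0,0],"turn": [0,0,0],"gripper": -0.5},{"xyz": [0,0,0],"turn": [0,0,0],"gripper": -0.7},{"xyz": [0,0,0],"turn": [0,0,0],"gripper": -0.8},{"xyz": [0,0,0],"turn": [0,0,0],"gripper": -0.8},{"xyz": [0,0,0],"turn": [0,0,0],"gripper": -0.8},{"xyz": [0,0,0],"turn": [0,0,0],"gripper": -0.8}]' --squeeze 20

```text
time_s: 3.62
position: [0.6004, -0.1299, 0.0681]
tool_rot: [[-0.175, -0.984, 0.002], [-0.984, 0.175, -0.001], [0.001, -0.002, -1.0]]
ft_force: [-1.7, -0.3, 6.5]
grip_width: 0.016
```

Request:
step_arm --steps '[{"xyz": [-0.06,-0.01,0],"turn": [0,0,0],"gripper": -0.8},{"xyz": [-0.12,-0.01,0],"turn": [0,0,0],"gripper": -0.8},{"xyz": [-0.12,-0.01,0],"turn": [0,0,0],"gripper": -0.8},{"xyz": [-0.12,-0.01,0],"turn": [0,0,0],"gripper": -0.8},{"xyz": [-0.12,-0.01,0],"turn": [0,0,0],"gripper": -0.8},{"xyz": [-0.12,-0.01,0],"turn": [0,0,0],"gripper": -0.8},{"xyz": [-0.12,0,0],"turn": [0,0,0],"gripper": -0.8},{"xyz": [-0.12,0,0],"turn": [0,0,0],"gripper": -0.8},{"xyz": [-0.12,0,0],"turn": [0,0,0],"gripper": -0.8},{"xyz": [-0.12,0,0],"turn": [0,0,0],"gripper": -0.8},{"xyz": [-0.12,0,0],"turn": [0,0,0],"gripper": -0.8},{"xyz": [-0.12,0,0],"turn": [0,0,0],"gripper": -0.8},{"xyz": [-0.12,0,0],"turn": [0,0,0],"gripper": -0.8},{"xyz": [-0.12,0,0],"turn": [0,0,0],"gripper": -0.8},{"xyz": [-0.12,0,0],"turn": [0,0,0],"gripper": -0.8},{"xyz": [-0.12,0,0],"turn": [0,0,0],"gripper": -0.8},{"xyz": [-0.12,0,0],"turn": [0,0,0],"gripper": -0.8},{"xyz": [-0.12,0,0],"turn": [0,0,0],"gripper": -0.8},{"xyz": [0,0,0],"turn": [0,0,0],"gripper": -0.8},{"xyz": [0,0,0],"turn": [0,0,0],"gripper": -0.8}]'

```text
time_s: 5.28
position: [0.6179, -0.0471, 0.0681]
tool_rot: [[-0.175, -0.985, 0.003], [-0.985, 0.175, -0.0], [-0.0, -0.003, -1.0]]
ft_force: [0.1, 1.6, 6.2]
grip_width: 0.0161
```

```bash
python3 - <<'E'
from h import *
i,d=cams.get_image("wrist");cv2.imwrite("pics/w3.png",i[:,:,::-1])
o=env.observe();org,x,y=np.load("fix.npy");print(o["position"],o["ft_force"],np.array([x,y])@(o["position"][:2]-org)*1e3)
E
```

```text
[ 0.61788233 -0.04713974  0.06812917] [0.36504029 2.675601   6.06509045] [100.33371736 -58.82676475]
```

View pics/w3.png

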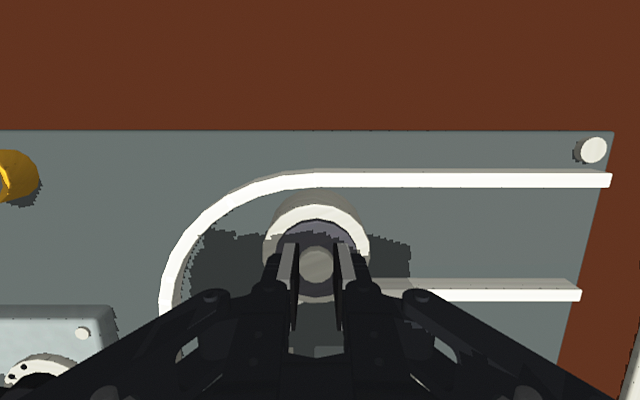

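The puck followed, with the button still between the pads at (316,265). Now the bend.

Request:
step_arm --steps '[{"xyz": [-0.095,0,0],"turn": [0,0,-0.49],"gripper": -0.8},{"xyz": [-0.108,0,0],"turn": [0,0,-0.982],"gripper": -0.8},{"xyz": [-0.108,0,0],"turn": [0,0,-0.982],"gripper": -0.8},{"xyz": [-0.108,0,0],"turn": [0,0,-0.982],"gripper": -0.8},{"xyz": [-0.108,0,0],"turn": [0,0,-0.982],"gripper": -0.8},{"xyz": [-0.108,0,0],"turn": [0,0,-0.982],"gripper": -0.8},{"xyz": [-0.108,0,0],"turn": [0,0,-0.982],"gripper": -0.8},{"xyz": [-0.108,0,0],"turn": [0,0,-0.982],"gripper": -0.8},{"xyz": [-0.108,0,0],"turn": [0,0,-0.982],"gripper": -0.8},{"xyz": [-0.108,0,0],"turn": [0,0,-0.982],"gripper": -0.8},{"xyz": [0,0,0],"turn": [0,0,0],"gripper": -0.8},{"xyz": [0,0,0],"turn": [0,0,0],"gripper": -0.8}]'

```text
time_s: 6.33
position: [0.6117, -0.0058, 0.0681]
tool_rot: [[0.54, -0.842, 0.003], [-0.842, -0.54, -0.0], [0.002, -0.002, -1.0]]
ft_force: [-1.7, 1.7, 6.3]
grip_width: 0.0161
```

```bash
python3 - <<'E'
from h import *
o=env.observe();org,x,y=np.load("fix.npy");p=np.array([x,y])@(o["position"][:2]-org)*1e3;a=np.array([x,y])@o["tool_rot"][:2,0]
r=p-[45,-55];print(p,"r",np.hypot(*r),"ang",np.degrees(np.arctan2(r[1],r[0])),"toolx",np.degrees(np.arctan2(a[1],a[0]))+90,o["ft_force"],o["grip_width"])
E
```

```text
[ 86.97072196 -19.24916637] r 55.13314435650584 ang 40.4244936919425 toolx 42.79123637074555 [-1.68686997  1.70797402  6.31257975] 0.016074645652676713
```

Right on the centre line. Continuing for the second half of the bend.

Request:
step_arm --steps '[{"xyz": [-0.108,0,0],"turn": [0,0,-0.982],"gripper": -0.8},{"xyz": [-0.108,0,0],"turn": [0,0,-0.982],"gripper": -0.8},{"xyz": [-0.108,0,0],"turn": [0,0,-0.982],"gripper": -0.8},{"xyz": [-0.108,0,0],"turn": [0,0,-0.982],"gripper": -0.8},{"xyz": [-0.108,0,0],"turn": [0,0,-0.982],"gripper": -0.8},{"xyz": [-0.108,0,0],"turn": [0,0,-0.982],"gripper": -0.8},{"xyz": [-0.108,0,0],"turn": [0,0,-0.982],"gripper": -0.8},{"xyz": [-0.108,0,0],"turn": [0,0,-0.982],"gripper": -0.8},{"xyz": [-0.108,0,0],"turn": [0,0,-0.982],"gripper": -0.8},{"xyz": [-0.108,0,0],"turn": [0,0,-0.982],"gripper": -0.8},{"xyz": [-0.108,0,0],"turn": [0,0,-0.49],"gripper": -0.8},{"xyz": [0,0,0],"turn": [0,0,0],"gripper": -0.8},{"xyz": [0,0,0],"turn": [0,0,0],"gripper": -0.8}]'

```text
time_s: 7.42
position: [0.5738, 0.0202, 0.0681]
tool_rot: [[0.984, -0.175, 0.003], [-0.175, -0.985, -0.0], [0.003, -0.0, -1.0]]
ft_force: [-0.2, -0.0, 7.2]
grip_width: 0.016
```

```bash
cat > st.py <<'E'
from h import *
o=env.observe();org,x,y=np.load("fix.npy");F=np.array([x,y]);p=F@(o["position"][:2]-org)*1e3;a=F@o["tool_rot"][:2,0]
print("t",o["time_s"],"f xy",p.round(1),"z",o["position"][2].round(4),"toolx",np.degrees(np.arctan2(a[1],a[0])).round(2),"F fix",(F@o["ft_force"][:2]).round(1),o["ft_force"][2].round(1),"w",o["grip_width"].round(4))
E
python3 st.py
```

```text
Traceback (most recent call last):
  File "st.py", line 3, in <module>
    print("t",o["time_s"],"f xy",p.round(1),"z",o["position"][2].round(4),"toolx",np.degrees(np.arctan2(a[1],a[0])).round(2),"F fix",(F@o["ft_force"][:2]).round(1),o["ft_force"][2].round(1),"w",o["grip_width"].round(4))
                                                                                                                                                                                                  ^^^^^^^^^^^^^^^^^^^^^
AttributeError: 'float' object has no attribute 'round'
```

Request:
step_arm --steps '[{"xyz": [-0.12,0,0],"turn": [0,0,0],"gripper": -0.8},{"xyz": [-0.12,0,0],"turn": [0,0,0],"gripper": -0.8},{"xyz": [-0.12,0,0],"turn": [0,0,0],"gripper": -0.8},{"xyz": [-0.12,0,0],"turn": [0,0,0],"gripper": -0.8},{"xyz": [-0.12,0,0],"turn": [0,0,0],"gripper": -0.8},{"xyz": [-0.12,0,0],"turn": [0,0,0],"gripper": -0.8},{"xyz": [-0.12,0,0],"turn": [0,0,0],"gripper": -0.8},{"xyz": [-0.12,0,0],"turn": [0,0,0],"gripper": -0.8},{"xyz": [-0.05,0,0],"turn": [0,0,0],"gripper": -0.8},{"xyz": [-0.03,0,0],"turn": [0,0,0],"gripper": -0.8},{"xyz": [-0.02,0,0],"turn": [0,0,0],"gripper": -0.8},{"xyz": [0,0,0],"turn": [0,0,0],"gripper": -0.8}]'

```text
time_s: 8.42
position: [0.5328, 0.0274, 0.0681]
tool_rot: [[0.984, -0.176, 0.005], [-0.176, -0.984, -0.001], [0.005, -0.0, -1.0]]
ft_force: [1.7, 0.3, 6.1]
grip_width: 0.0161
```

```bash
sed -i 's/o\["grip_width"\].round(4)/np.round(o["grip_width"],4)/;s/o\["position"\]\[2\].round(4)/np.round(o["position"][2],4)/;s/o\["ft_force"\]\[2\].round(1)/np.round(o["ft_force"][2],1)/' st.py; python3 st.py
```

```text
t 8.4167 f xy [ 3.5 -0.4] z 0.0681 toolx 0.01 F fix [1.7 0.6] 6.1 w 0.0161
```

Request:
step_arm --steps '[{"xyz": [-0.02,0,0],"turn": [0,0,0],"gripper": -0.8},{"xyz": [-0.02,0,0],"turn": [0,0,0],"gripper": -0.8},{"xyz": [-0.02,0,0],"turn": [0,0,0],"gripper": -0.8},{"xyz": [-0.02,0,0],"turn": [0,0,0],"gripper": -0.8},{"xyz": [0,0,0],"turn": [0,0,0],"gripper": -0.8}]'

```text
time_s: 8.83
position: [0.5298, 0.0279, 0.0681]
tool_rot: [[0.984, -0.176, 0.005], [-0.176, -0.984, -0.001], [0.005, -0.0, -1.0]]
ft_force: [1.7, -0.7, 6.1]
grip_width: 0.0162
```

```bash
python3 st.py
```

```text
t 8.8333 f xy [ 0.4 -0.4] z 0.0681 toolx 0.01 F fix [ 1.7 -0.3] 6.1 w 0.0162
```

Request:
step_arm --steps '[{"xyz": [-0.015,0,0],"turn": [0,0,0],"gripper": -0.8},{"xyz": [-0.015,0,0],"turn": [0,0,0],"gripper": -0.8},{"xyz": [-0.015,0,0],"turn": [0,0,0],"gripper": -0.8},{"xyz": [0,0,0],"turn": [0,0,0],"gripper": -0.8}]'

```text
time_s: 9.17
position: [0.5287, 0.0281, 0.0682]
tool_rot: [[0.984, -0.176, 0.007], [-0.176, -0.984, -0.001], [0.007, -0.0, -1.0]]
ft_force: [5.9, -2.0, 4.4]
grip_width: 0.0158
```

```bash
python3 st.py
```

```text
t 9.1667 f xy [-0.6 -0.4] z 0.0682 toolx -0.0 F fix [ 6.1 -0.9] 4.4 w 0.0158
```

Request:
step_arm --steps '[{"xyz": [-0.015,0,0],"turn": [0,0,0],"gripper": -0.8},{"xyz": [0,0,0],"turn": [0,0,0],"gripper": -0.8},{"xyz": [0,0,0],"turn": [0,0,0],"gripper": -0.4},{"xyz": [0,0,0],"turn": [0,0,0],"gripper": 0},{"xyz": [0,0,0],"turn": [0,0,0],"gripper": 0.1},{"xyz": [0,0,0],"turn": [0,0,0],"gripper": 0.1},{"xyz": [0,0,-0.4],"turn": [0,0,0],"gripper": 0.1},{"xyz": [0,0,-0.8],"turn": [0,0,0],"gripper": 0.1},{"xyz": [0,0,-0.8],"turn": [0,0,0],"gripper": 0.1},{"xyz": [0,0,-0.8],"turn": [0,0,0],"gripper": 0.1},{"xyz": [0,0,-0.8],"turn": [0,0,0],"gripper": 0.1},{"xyz": [0,0,0],"turn": [0,0,0],"gripper": 0.1},{"xyz": [0,0,0],"turn": [0,0,0],"gripper": 0.1}]'

```text
time_s: 10.25
position: [0.5261, 0.0286, 0.2119]
tool_rot: [[0.985, -0.175, 0.003], [-0.175, -0.985, -0.0], [0.003, -0.0, -1.0]]
ft_force: [-0.3, 0.5, 0.8]
grip_width: 0.047
```

```bash
python3 st.py; python3 - <<'E'
from h import *
c=cams.camera_info("wrist");i,d=cams.get_image("wrist");cv2.imwrite("pics/w4.png",i[:,:,::-1]);np.save("pics/w4.npy",d)
import pickle;pickle.dump(c,open("pics/w4.pkl","wb"))
org,x,y=np.load("fix.npy")
for n,p in dict(puck=(0,0,54),stopmid=(-28,0,32),jaw=(0,34,36),hub=(0,110,45),peg=(11.3,174,85)).items():
    print(n,proj(c,[*(org+p[0]/1e3*x+p[1]/1e3*y),p[2]/1e3]).round(1))
E
```

```text
t 10.25 f xy [-3.3 -0.4] z 0.2119 toolx 0.04 F fix [-0.4  0.4] 0.8 w 0.047
puck [319.5 190.2]
stopmid [290.1 184.6]
jaw [319.4 149.6]
hub [319.8  58.7]
peg [338.4 -56.3]
```

View pics/w4.png

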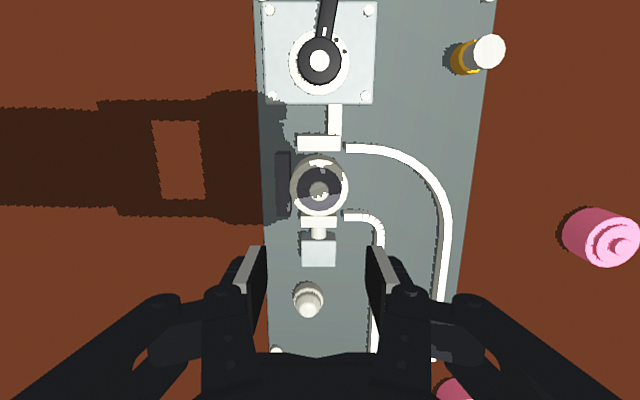

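The puck's button sits at (319,190), predicted (319.5,190.2) for home, and its edge meets the stop face at x≈290. The load cell is home. Next is the knob: straddle the peg with open fingers and push with the rear pad.

Request:
step_arm --steps '[{"xyz": [0,0,0],"turn": [0,0,0.727],"gripper": 0.2},{"xyz": [0,0,0],"turn": [0,0,0.727],"gripper": 0.2},{"xyz": [0,0,0],"turn": [0,0,0.727],"gripper": 0.2},{"xyz": [-0.066,-0.726,0],"turn": [0,0,0],"gripper": 0.2},{"xyz": [-0.066,-0.726,0],"turn": [0,0,0],"gripper": 0.2},{"xyz": [-0.066,-0.726,0],"turn": [0,0,0],"gripper": 0.2},{"xyz": [-0.066,-0.726,0],"turn": [0,0,0],"gripper": 0.2},{"xyz": [-0.066,-0.726,0],"turn": [0,0,0],"gripper": 0.2},{"xyz": [-0.066,-0.726,0],"turn": [0,0,0],"gripper": 0.2},{"xyz": [0,0,0.5],"turn": [0,0,0],"gripper": 0.2},{"xyz": [0,0,0.5],"turn": [0,0,0],"gripper": 0.2},{"xyz": [0,0,0],"turn": [0,0,0],"gripper": 0.2},{"xyz": [0,0,0],"turn": [0,0,0],"gripper": 0.2},{"xyz": [0,0,0],"turn": [0,0,0],"gripper": 0.2}]'

```text
time_s: 11.47
position: [0.571, 0.1975, 0.1709]
tool_rot: [[0.939, -0.344, -0.0], [-0.344, -0.939, -0.0], [-0.0, 0.0, -1.0]]
ft_force: [-0.3, -0.3, -0.1]
grip_width: 0.0508
```

```bash
python3 st.py; python3 - <<'E'
from h import *
import pickle
org,x,y=np.load("fix.npy");F=np.array([x,y])
c4=pickle.load(open("pics/w4.pkl","rb"))
print("anvil top edge",F@(ray(c4,319,217,.034)-org)*1e3)
ct=cams.camera_info("top");print("peg top0",F@(ray(ct,219.7,214.1,.085)-org)*1e3)
c=cams.camera_info("wrist");i,d=cams.get_image("wrist");cv2.imwrite("pics/w5.png",i[:,:,::-1])
for n,p in dict(hub=(0,110,45),peg=(11.3,174,85)).items():
    print(n,proj(c,[*(org+p[0]/1e3*x+p[1]/1e3*y),p[2]/1e3]).round(1))
E
```

```text
t 11.4667 f xy [ 11.2 173.7] z 0.1709 toolx -9.99 F fix [-0.2 -0.4] -0.1 w 0.0508
anvil top edge [ -0.110037   -32.17785438]
peg top0 [ 10.32989349 172.50727029]
hub [316.4 272.8]
peg [316.5 216. ]
```

View pics/w5.png

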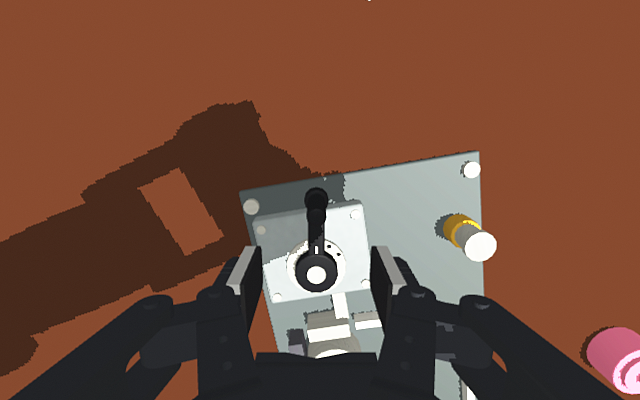

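The hub is at (316,274), matching the prediction. The peg runs from (316,197) at its base to (316,216) at its top, centred between the fingers. Descending.

Request:
step_arm --steps '[{"xyz": [0,0,0.5],"turn": [0,0,0],"gripper": 0.2},{"xyz": [0,0,0.5],"turn": [0,0,0],"gripper": 0.2},{"xyz": [0,0,0.5],"turn": [0,0,0],"gripper": 0.2},{"xyz": [0,0,0.5],"turn": [0,0,0],"gripper": 0.2},{"xyz": [0,0,0.5],"turn": [0,0,0],"gripper": 0.2},{"xyz": [0,0,0],"turn": [0,0,0],"gripper": 0.2},{"xyz": [0.1,0,0],"turn": [0,0,0],"gripper": 0.2},{"xyz": [0.1,0,0],"turn": [0,0,0],"gripper": 0.2},{"xyz": [0.1,0,0],"turn": [0,0,0],"gripper": 0.2},{"xyz": [0.1,0,0],"turn": [0,0,0],"gripper": 0.2},{"xyz": [0,0,0],"turn": [0,0,0],"gripper": 0.2},{"xyz": [0,0,0],"turn": [0,0,0],"gripper": 0.2}]'

```text
time_s: 12.52
position: [0.5863, 0.1921, 0.0712]
tool_rot: [[0.939, -0.344, 0.001], [-0.344, -0.939, 0.0], [0.001, -0.0, -1.0]]
ft_force: [-0.4, 0.5, -0.2]
grip_width: 0.0514
```

```bash
python3 st.py
```

```text
t 12.5167 f xy [ 27.2 171.1] z 0.0712 toolx -9.98 F fix [-0.5  0.4] -0.2 w 0.0514
```

Request:
step_arm --steps '[{"xyz": [0.0647,0.0175,0],"turn": [0,0,0.5],"gripper": 0.2},{"xyz": [0.0647,0.0175,0],"turn": [0,0,0.5],"gripper": 0.2},{"xyz": [0.0647,0.0175,0],"turn": [0,0,0.5],"gripper": 0.2},{"xyz": [0.0647,0.0175,0],"turn": [0,0,0.5],"gripper": 0.2},{"xyz": [0.0647,0.0175,0],"turn": [0,0,0.5],"gripper": 0.2},{"xyz": [0.0647,0.0175,0],"turn": [0,0,0.5],"gripper": 0.2},{"xyz": [0.0647,0.0175,0],"turn": [0,0,0.5],"gripper": 0.2},{"xyz": [0.0647,0.0175,0],"turn": [0,0,0.5],"gripper": 0.2},{"xyz": [0.0647,0.0175,0],"turn": [0,0,0.5],"gripper": 0.2},{"xyz": [0.0647,0.0175,0],"turn": [0,0,0.5],"gripper": 0.2},{"xyz": [0.0647,0.0175,0],"turn": [0,0,0.5],"gripper": 0.2},{"xyz": [0,0,0],"turn": [0,0,0],"gripper": 0.2},{"xyz": [0,0,0],"turn": [0,0,0],"gripper": 0.2}]'

```text
time_s: 13.6
position: [0.6059, 0.171, 0.0709]
tool_rot: [[0.704, -0.71, -0.0], [-0.71, -0.704, 0.0], [-0.0, -0.0, -1.0]]
ft_force: [-0.5, 0.3, 0.7]
grip_width: 0.0511
```

```bash
cat >> st.py <<'E'
q=p-[0,110];b=o["tool_rot"][:2];fx=o["ft_force"]@o["tool_rot"];print("turned from -10:",np.radians(-10-np.degrees(np.arctan2(a[1],a[0]))).round(3),"TCP in tool rel axis",(np.array([q@a, q@(F@o["tool_rot"][:2,1])])).round(1),"F tool",fx.round(2))
E
python3 st.py
```

```text
t 13.6 f xy [ 50.2 153.8] z 0.0709 toolx -35.11 F fix [-0.6  0.2] 0.7 w 0.0511
turned from -10: 0.438 TCP in tool rel axis [ 15.8 -64.7] F tool [-0.59  0.14 -0.74]
```

Request:
step_arm --steps '[{"xyz": [0.0324,0.0082,0],"turn": [0,0,0.25],"gripper": 0.2},{"xyz": [0.0324,0.0082,0],"turn": [0,0,0.25],"gripper": 0.2},{"xyz": [0.0324,0.0082,0],"turn": [0,0,0.25],"gripper": 0.2},{"xyz": [0.0324,0.0082,0],"turn": [0,0,0.25],"gripper": 0.2},{"xyz": [0.0324,0.0082,0],"turn": [0,0,0.25],"gripper": 0.2},{"xyz": [0.0324,0.0082,0],"turn": [0,0,0.25],"gripper": 0.2},{"xyz": [0.0324,0.0082,0],"turn": [0,0,0.25],"gripper": 0.2},{"xyz": [0.0324,0.0082,0],"turn": [0,0,0.25],"gripper": 0.2},{"xyz": [0,0,0],"turn": [0,0,0],"gripper": 0.2}]'

```text
time_s: 14.35
position: [0.6109, 0.1611, 0.0707]
tool_rot: [[0.58, -0.815, 0.0], [-0.815, -0.58, -0.0], [0.0, -0.0, -1.0]]
ft_force: [0.7, 1.2, -0.4]
grip_width: 0.0511
```

```bash
python3 st.py; python3 - <<'E'
from h import *
i,d=cams.get_image("wrist");cv2.imwrite("pics/w6.png",i[:,:,::-1])
E
```

```text
t 14.35 f xy [ 56.9 145. ] z 0.0707 toolx -44.44 F fix [0.5 1.3] -0.4 w 0.0511
turned from -10: 0.601 TCP in tool rel axis [ 16.1 -64.8] F tool [-0.55 -1.3   0.39]
```

View pics/w6.png

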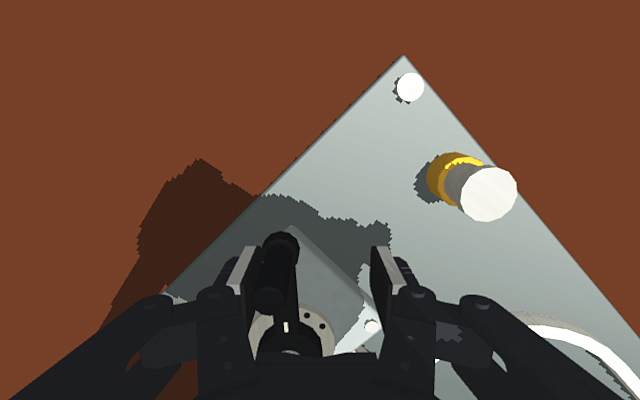

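The peg at (270,290) rests on the rear pad and is being carried along. Its white mark and the collar dots (306,313) and (321,326) turn together. Continuing in small steps while watching force.

Request:
step_arm --steps '[{"xyz": [0.0324,0.0082,0],"turn": [0,0,0.25],"gripper": 0.2},{"xyz": [0.0324,0.0082,0],"turn": [0,0,0.25],"gripper": 0.2},{"xyz": [0.0324,0.0082,0],"turn": [0,0,0.25],"gripper": 0.2},{"xyz": [0.0324,0.0082,0],"turn": [0,0,0.25],"gripper": 0.2},{"xyz": [0,0,0],"turn": [0,0,0],"gripper": 0.2}]'

```text
time_s: 14.82
position: [0.6125, 0.1564, 0.0707]
tool_rot: [[0.513, -0.858, -0.0], [-0.858, -0.513, 0.0], [-0.0, -0.0, -1.0]]
ft_force: [-3.1, 3.7, 0.3]
grip_width: 0.0514
```

```bash
python3 st.py
```

```text
t 14.8167 f xy [ 59.2 140.6] z 0.0707 toolx -49.02 F fix [-3.7  3.1] 0.3 w 0.0514
turned from -10: 0.681 TCP in tool rel axis [ 15.8 -64.8] F tool [-4.81  0.75 -0.27]
```

Request:
step_arm --steps '[{"xyz": [0.0324,0.0082,0],"turn": [0,0,0.25],"gripper": 0.2},{"xyz": [0.0324,0.0082,0],"turn": [0,0,0.25],"gripper": 0.2},{"xyz": [0,0,0],"turn": [0,0,0],"gripper": 0.2}]'

```text
time_s: 15.07
position: [0.6132, 0.1538, 0.0707]
tool_rot: [[0.478, -0.878, -0.0], [-0.878, -0.478, 0.0], [-0.0, -0.0, -1.0]]
ft_force: [-3.2, 5.5, 1.3]
grip_width: 0.0513
```

```bash
python3 st.py
```

```text
t 15.0667 f xy [ 60.4 138.2] z 0.0707 toolx -51.31 F fix [-4.1  4.9] 1.3 w 0.0513
turned from -10: 0.721 TCP in tool rel axis [ 15.7 -64.8] F tool [-6.36  0.14 -1.25]
```

Request:
step_arm --steps '[{"xyz": [0.0324,0.0082,0],"turn": [0,0,0.25],"gripper": 0.2},{"xyz": [0.0324,0.0082,0],"turn": [0,0,0.25],"gripper": 0.2},{"xyz": [0,0,0],"turn": [0,0,0],"gripper": 0.2}]'

```text
time_s: 15.32
position: [0.6139, 0.1513, 0.0707]
tool_rot: [[0.443, -0.897, -0.0], [-0.897, -0.443, 0.0], [-0.0, -0.0, -1.0]]
ft_force: [-2.1, 5.7, 1.1]
grip_width: 0.0512
```

```bash
python3 st.py
```

```text
t 15.3167 f xy [ 61.5 135.8] z 0.0707 toolx -53.58 F fix [-3.   5.3] 1.1 w 0.0512
turned from -10: 0.761 TCP in tool rel axis [ 15.8 -64.8] F tool [-6.05 -0.69 -1.12]
```

Request:
step_arm --steps '[{"xyz": [0.0324,0.0082,0],"turn": [0,0,0.25],"gripper": 0.2},{"xyz": [0.0324,0.0082,0],"turn": [0,0,0.25],"gripper": 0.2},{"xyz": [0,0,0],"turn": [0,0,0],"gripper": 0.2}]'

```text
time_s: 15.57
position: [0.6145, 0.1485, 0.0708]
tool_rot: [[0.407, -0.913, 0.0], [-0.913, -0.407, 0.0], [-0.0, -0.0, -1.0]]
ft_force: [-1.6, 5.2, 0.2]
grip_width: 0.0513
```

```bash
python3 st.py
```

```text
t 15.5667 f xy [ 62.7 133.2] z 0.0708 toolx -55.86 F fix [-2.5  4.8] 0.2 w 0.0513
turned from -10: 0.8 TCP in tool rel axis [ 15.9 -64.9] F tool [-5.37 -0.62 -0.2 ]
```

Past the peak, and the force is falling. Continuing in small steps.

Request:
step_arm --steps '[{"xyz": [0.0324,0.0082,0],"turn": [0,0,0.25],"gripper": 0.2},{"xyz": [0.0324,0.0082,0],"turn": [0,0,0.25],"gripper": 0.2},{"xyz": [0,0,0],"turn": [0,0,0],"gripper": 0.2}]'

```text
time_s: 15.82
position: [0.6153, 0.1453, 0.0708]
tool_rot: [[0.37, -0.929, 0.001], [-0.929, -0.37, -0.001], [0.001, -0.001, -1.0]]
ft_force: [0.0, 0.5, 0.7]
grip_width: 0.0513
```

```bash
python3 st.py
```

```text
t 15.8167 f xy [ 63.9 130.2] z 0.0708 toolx -58.16 F fix [-0.1  0.5] 0.7 w 0.0513
turned from -10: 0.841 TCP in tool rel axis [ 16.6 -65. ] F tool [-0.49 -0.2  -0.74]
```

Request:
step_arm --steps '[{"xyz": [0.0324,0.0082,0],"turn": [0,0,0.25],"gripper": 0.2},{"xyz": [0.0324,0.0082,0],"turn": [0,0,0.25],"gripper": 0.2},{"xyz": [0,0,0],"turn": [0,0,0],"gripper": 0.2}]'

```text
time_s: 16.07
position: [0.6154, 0.1426, 0.0707]
tool_rot: [[0.332, -0.943, 0.0], [-0.943, -0.332, -0.001], [0.001, 0.0, -1.0]]
ft_force: [0.3, 0.6, -0.9]
grip_width: 0.0513
```

```bash
python3 st.py
```

```text
t 16.0667 f xy [ 64.5 127.5] z 0.0707 toolx -60.49 F fix [0.2 0.6] -0.9 w 0.0513
turned from -10: 0.881 TCP in tool rel axis [ 16.6 -64.8] F tool [-0.44 -0.48  0.86]
```

```bash
python3 - <<'E'
from h import *
i,d=cams.get_image("wrist");cv2.imwrite("pics/w7.png",i[:,:,::-1])
E
```

```text
(no output)
```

View pics/w7.png

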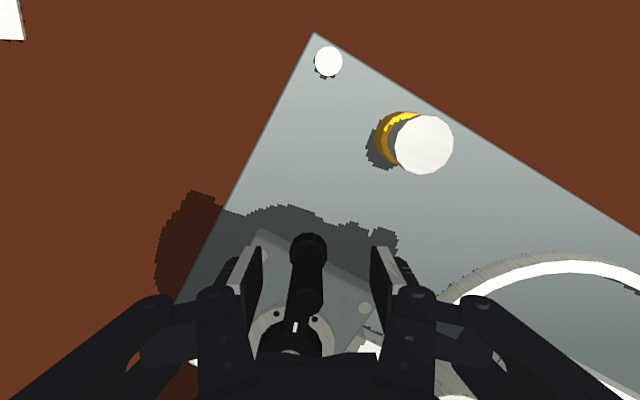

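The peg now stands clear of both pads at (308,290). Its mark (295,327) has moved on past one collar dot (277,313), so the knob snapped on by one click. Lifting straight off, then stepping aside for a look.

Request:
step_arm --steps '[{"xyz": [0,0,-0.4],"turn": [0,0,0],"gripper": 0.2},{"xyz": [0,0,-0.7],"turn": [0,0,0],"gripper": 0.2},{"xyz": [0,0,-0.7],"turn": [0,0,0],"gripper": 0.2},{"xyz": [0,0,-0.7],"turn": [0,0,0],"gripper": 0.2},{"xyz": [0,0,-0.7],"turn": [0,0,0],"gripper": 0.2},{"xyz": [0,0,-0.7],"turn": [0,0,0],"gripper": 0.2},{"xyz": [0,0,-0.7],"turn": [0,0,0],"gripper": 0.2},{"xyz": [-0.6,0,0],"turn": [0,0,0],"gripper": 0.2},{"xyz": [-0.6,0,0],"turn": [0,0,0],"gripper": 0.2},{"xyz": [-0.6,0,0],"turn": [0,0,0],"gripper": 0.2},{"xyz": [-0.6,0,0],"turn": [0,0,0],"gripper": 0.2},{"xyz": [-0.6,0,0],"turn": [0,0,0],"gripper": 0.2},{"xyz": [-0.6,0,0],"turn": [0,0,0],"gripper": 0.2},{"xyz": [-0.6,0,0],"turn": [0,0,0],"gripper": 0.2},{"xyz": [-0.6,0,0],"turn": [0,0,0],"gripper": 0.2},{"xyz": [0,0,0],"turn": [0,0,0],"gripper": 0.2},{"xyz": [0,0,0],"turn": [0,0,0],"gripper": 0.2}]'

```text
time_s: 17.53
position: [0.5508, 0.3249, 0.2546]
tool_rot: [[0.336, -0.942, 0.0], [-0.942, -0.336, -0.0], [0.0, 0.0, -1.0]]
ft_force: [0.5, 0.3, -0.7]
grip_width: 0.0515
```

```bash
python3 - <<'E'
from h import *
i,d=cams.get_image("top");i=np.ascontiguousarray(i[:,:,::-1]);cv2.imwrite("pics/t2.png",cv2.resize(i[140:300,205:435],None,fx=3.4,fy=3.4,interpolation=2))
s,d=cams.get_image("scene");cv2.imwrite("pics/s2.png",cv2.resize(s[130:290,220:450,::-1],None,fx=3.4,fy=3.4,interpolation=2))
E
python3 st.py
```

```text
t 17.6333 f xy [-30.2 294.4] z 0.2546 toolx -60.41 F fix [ 0.3 -0.3] 0.4 w 0.0513
turned from -10: 0.88 TCP in tool rel axis [-175.3  -64.8] F tool [ 0.42 -0.12 -0.4 ]
```

View pics/t2.png

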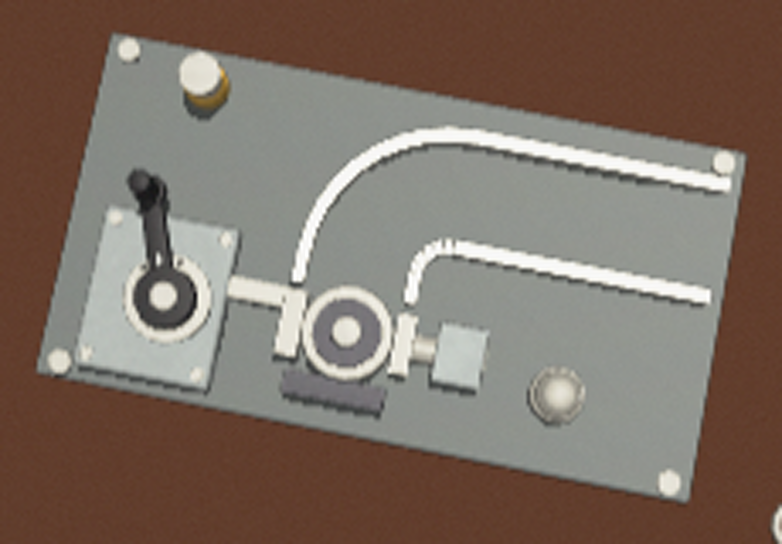

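```bash
python3 - <<'E'
from h import *
org,x,y=np.load("fix.npy");F=np.array([x,y]);c=cams.camera_info("top")
f=lambda u,v,z:F@(ray(c,u/3.4+205,v/3.4+140,z)-org)*1e3
p=f(141,184,.085)-[0,110];print("arm deg",np.degrees(np.arctan2(p[1],p[0])),np.hypot(*p),"puck",f(346,331,.054))
order.close_job()
E
```

```text
arm deg 17.922224971128085 62.24748447815785 puck [ 0.07922527 -3.07677941]
the job is handed in; nothing more can be done
```

The load cell is home and clamped, the knob has made one click, and the job is handed in at about 17.6 s of the 64 s allowed.

**What I did:** I held the load cell by its button with a light grip and slid it along the channel and round the bend. I pressed it against the end stop with about 6 N. Then I straddled the knob's peg with the open fingers and pushed it clockwise with the rear pad in small steps.

**Click:** The force on the peg rose to about 6 N, close to the stated 5.5 N peak. It then dropped to none at once, and I lifted straight off.

**Last checks from the top view:**
- **Load cell:** its centre is at (0.1, -3.1) mm in the fixture's frame, touching the stop and held between the jaw and the anvil.
- **Crank:** it stands at about 18°, a turn of 1.08 rad from its start. That fits the jaw tightening at roughly 0.58 rad plus one 0.5 rad click.
- **Bystanders:** the nut and coupling look unmoved. The wrench lies mostly outside that view; I only saw its edge, which looks the same, and never went near it.

No check failed. Two readings differed slightly from the description: the grip on the 18 mm button read 16 mm, and the fingers pressed down on the load cell with about 6 N during the slide. I found no other effect from either.

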